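Returned devices back on charge

TASK

The shift is over: put the blue handset, the yellow handset, the two-way radio and the barcode scanner back on charge, each lying flat and face up on its own tray (handsets on the tray with corner guides of their own colour, radio and scanner on the tray that shows their outline), squarely between the four corner guides and with its head end at the tray's lamp end. Set them down rather than dropping them, and do not shift the green handset that is already charging.

Things in the scene. Friction and masses are not known exactly. Their poses are not given: they have to be found in the camera images.
- handset_blue: Rugged handset, black, dark screen, blue corner bumpers, lying face up. 122 x 62 x 14 mm (x, y, z), about 0.2 kg. x points to the head end (earpiece slit; a blue label strip is at the foot end), z up. Origin: on the underside below its coil, 20 mm from the middle towards the head, so the case spans x -81 to +41 mm, y -31 to +31. Grip across the width at the middle, x = -20.
- handset_yellow: Rugged handset, black, dark screen, yellow corner bumpers, lying face up. 122 x 62 x 14 mm (x, y, z), about 0.2 kg. x points to the head end (earpiece slit; a yellow label strip is at the foot end), z up. Origin: on the underside below its coil, 20 mm from the middle towards the head, so the case spans x -81 to +41 mm, y -31 to +31. Grip across the width at the middle, x = -20.
- radio: Black two-way radio lying face up, body 96 x 54 x 32 mm (x, y, z), about 0.25 kg; display, red talk key on its left. A 13 mm thick antenna juts 40 mm from the head end at y = +16, a short knob beside it. x points to the head (antenna) end, z up. Origin: on the underside below its coil, 20 mm from the body's middle towards the head: body x -68 to +28. Grip across the width at x = -20.
- scanner: Pocket barcode scanner lying flat, about 0.13 kg: white handle 40 mm wide (y), 20 thick, x -76 to +4, orange trigger on top; grey head 50 wide, 26 thick, x 0 to +36, dark red window in its end. x points to the head (window) end, z up. Origin: on the underside below its coil, 20 mm from the middle of its 112 mm length towards the head. Grip the handle across its width near x = -24.
- handset_charging: A third handset of the same kind and size with green corner bumpers and a lit pale blue screen, lying loose on its own tray (green corner guides, same size as the blue and yellow trays, not listed). It is charging and stays where it is. Origin and axes as for the other handsets.
- tray_blue: Fixed charging tray for blue handset: blue corner guides, white outline. 148 x 92 mm (x, y); flat surface 12 mm up. Guides only at the 4 corners, 7 high, 10 clear of the device's sides, 8 of its ends. x: to the green lamp (head end). Origin: at counter height under the white coil ring, 20 mm from the middle towards the lamp; the seated device's origin is 12 mm above it, x axes alike.
- tray_yellow: Fixed charging tray for yellow handset: yellow corner guides, white outline. 148 x 92 mm (x, y); flat surface 12 mm up. Guides only at the 4 corners, 7 high, 10 clear of the device's sides, 8 of its ends. x: to the green lamp (head end). Origin: at counter height under the white coil ring, 20 mm from the middle towards the lamp; the seated device's origin is 12 mm above it, x axes alike.
- tray_radio: Fixed charging tray for radio: grey corner guides, outline: box and antenna stub. 122 x 84 mm (x, y); flat surface 12 mm up. Guides only at the 4 corners, 7 high, 10 clear of the device's sides, 8 of its ends. x: to the green lamp (head end). Origin: at counter height under the white coil ring, 20 mm from the middle towards the lamp; the seated device's origin is 12 mm above it, x axes alike.
- tray_scanner: Fixed charging tray for scanner: grey corner guides, outline: handle, wider head. 138 x 80 mm (x, y); flat surface 12 mm up. Guides only at the 4 corners, 7 high, 10 clear of the device's sides, 8 of its ends. x: to the green lamp (head end). Origin: at counter height under the white coil ring, 20 mm from the middle towards the lamp; the seated device's origin is 12 mm above it, x axes alike.
Things that resemble listed ones, but are neither listed nor needed, are in the scene too. There is more than one size of the scanner; the one meant has the size given above.

How it is judged:
At the end, for the whole second after the job is handed in: Blue and yellow handset, radio and scanner each lie flat (within 0.06 rad) on their own tray's surface (12 mm up, +/-3 mm), coil within 15 mm of the tray's coil (so head at the lamp end), lengthwise within 0.25 rad, at rest; green handset moved under 10 mm (horizontal distance between handset_blue and tray_blue below 0.015 m and angle between the x axis of handset_blue and the x axis of tray_blue, either way round below 0.25 rad and angle between each of handset_blue, handset_yellow, radio, scanner's own z axis and vertical below 0.06 rad and z of handset_blue in the frame of tray_blue between 0.009 and 0.0155 m and linear speed of each of handset_blue, handset_yellow, radio, scanner below 0.02 m/s and angular speed of each of handset_blue, handset_yellow, radio, scanner below 0.15 rad/s and horizontal distance between handset_yellow and tray_yellow below 0.015 m and angle between the x axis of handset_yellow and the x axis of tray_yellow, either way round below 0.25 rad and z of handset_yellow in the frame of tray_yellow between 0.009 and 0.0155 m and horizontal distance between radio and tray_radio below 0.015 m and angle between the x axis of radio and the x axis of tray_radio, either way round below 0.25 rad and z of radio in the frame of tray_radio between 0.009 and 0.0155 m and horizontal distance between scanner and tray_scanner below 0.015 m and angle between the x axis of scanner and the x axis of tray_scanner, either way round below 0.25 rad and z of scanner in the frame of tray_scanner between 0.009 and 0.0155 m and distance of handset_charging from where it was at the start of the episode below 0.01 m); the robot touches nothing.
It fails at once if a device is dropped or thrown: out of the fingers and moving faster than 0.75 m/s (a free fall of about 3 cm) ((contact force between handset_blue and the fingers below 0.1 N and linear speed of handset_blue above 0.75 m/s) or (contact force between handset_yellow and the fingers below 0.1 N and linear speed of handset_yellow above 0.75 m/s) or (contact force between radio and the fingers below 0.1 N and linear speed of radio above 0.75 m/s) or (contact force between scanner and the fingers below 0.1 N and linear speed of scanner above 0.75 m/s)).
It fails at once if the green charging handset is shifted by more than 10 mm (distance of handset_charging from where it was at the start of the episode above 0.01 m).
It also fails if it takes over 102 s, if anything falls off the work surface, if the arm or the gripper's body presses on something with over 40 N, if the wrist force passes 120 N, or if a joint passes its speed limit or range.

ROBOT

A 6-joint arm with a two-finger parallel gripper is mounted at the origin on the work surface. World frame = base frame: x ahead of the robot, y to its left, z up, the work surface at z = 0. Lengths are in m, angles in rad, forces in N, time in s.
With the tool pointing down it reaches from about 0.25 to 0.725 m from the base axis. Payload 9.7 kg.
Tool frame: the origin (TCP) lies between the finger pads; the fingertips stand 22 mm ahead of it and the grasp point (between the pads) lies 3 mm ahead of it (robot.tips_ahead is the distance from the TCP to the fingertips, in m); x points along the fingers, y is the direction in which the jaws open and shut, and the axes are right-handed (so a half turn about x gives the same grasp; the last joint's range is limited). The gripper opens to 85 mm and grips with 20 to 120 N. Pads are 22 mm wide; open, the fingers measure 114 mm over their backs; the gripper's body (76 mm by 85 mm) begins 54 mm behind the grasp point. The pads swing forward as they close: fully open they stand 13 mm farther back than shut.
Start: joints at [1.259, 0.087, 0.176, 1.66, 0, 1.571], TCP at [0.169, 0.523, 0.253] pointing down, gripper open.
Joint ranges: [-3.13, 3.13], [-0.85, 1.81], [-1.15, 1.24], [-2.2, 2.28], [-1.44, 1.52], [-3.14, 3.14]. Speed limits (rad/s): [2.22, 2.22, 2.57, 3.14, 3.14, 3.14].

INTERFACE

Orientations are given as a unit quaternion [w, x, y, z].
In Python, from cell import robot gives the robot as it stands.
- The arm moves only by the tool apply_moves, never from a script. Its argument "deltas" is one flat list of numbers, 4 for each row, row after row: the shift along the tool's x, y, z in mm, then the turn about the tool's x in rad. In form: [tx, ty, tz, spin, tx, ty, tz, spin, ...]. A call has 1 to 8 rows; each row is the pose to reach, as a shift and turn from the pose commanded when the call began, along the tool's axes at that moment; what a row does not reach only later rows make up. A row lasts 1/10 s, in which the tool goes at most 50 mm and 8.59 degrees, less where a joint would pass 70% of its speed; a pose out of reach is approached as far as the arm can. A call with a gripper value outside its range is refused whole. "jaw" is the opening, from 0 (shut) to 1 (fully open), set as the call begins (left out, the last holds). The fingers move at their own pace and stop on an object; "newtons" is the grip in N (left out, the last holds). Time passes only in rows, so rows that repeat a pose let the fingers close. It gives the time, the measured TCP pose, the force and the opening at its end, in the units of the state.
- robot.read_state(): the state, without advancing time (a new reading comes with each control period).
- robot.snapshot(name): name is "side" or "top" or "wrist"; returns a dict with "img" (480x640x3 uint8, red, green, blue), "range_z" (480x640 float32, m along the optical axis (not along the pixel's ray), 0 where there is no reading), "camera_matrix" (3x3 intrinsics, pixels), "k1" (the pictures are not rectified: a ray, as slopes to the right and down, at radius r is drawn at 1 + k1 r^2 times it, then the intrinsics apply), "R" (3x3) and "t" (3): a world point X has camera coordinates R X + t; the wrist camera has in their place "mount" (4x4, takes a point from camera to tool coordinates, whose origin is the TCP and whose axes are the tool frame's). Camera axes: x right, y down, z forward; pixel columns grow to the right and rows downward; lengths in m; the calibration is good to about 2 mm. A picture is of the moment at which its call begins: read the wrist's pose just before it.
- robot.job_done(): hands the job in, once; it reports no verdict.
The state is a dict: "t": time; "joints": joint angles; "dq": joint speeds; "joint_efforts": joint torques, N m; "ee_pos": TCP position; "eef_rot": TCP orientation; "contact_force": force on the tool from outside, world axes, zero at the start; "moment": the same for the moment, N m; "finger_gap": opening from 0.0 (shut) to 1.0 (fully open).
Only numpy, scipy, OpenCV 4.12 (cv2) and the standard library are available. Lean on these libraries where they do the work, as an engineer would, in place of code of your own. Each camera call takes 0.05 s, during which the arm holds its last target. There are 200 camera calls.

## Working session

There is one attempt and no reset: what is moved stays moved. The work goes in short steps, Python scripts to look and compute and a tool call to move; the robot and the scene stay as the last step left them, time stands still between calls to the robot, and variables do not carry over. Pictures are saved under pics/ and viewed, about 12 in all and at most 16, crops included, and the job is handed in when it is done.

Besides the shell and the picture viewer there is one more tool, called after ">>>" as name(argument=value, ...), one argument or row to a line, values as JSON. apply_moves: Moves the arm, as the interface text tells. Its arguments: {"type":"object","properties":{"deltas":{"type":"array","items":{"type":"number"}},"jaw":{"type":"number"},"newtons":{"type":"number"}},"required":["deltas"]}

```bash
ls; mkdir -p pics; python3 - <<'E'
from cell import robot
import cv2,numpy as np,pickle
print(robot.read_state())
d={}
for n in ("top","side"):
    s=robot.snapshot(n); d[n]=s
    cv2.imwrite(f"pics/{n}0.png",cv2.cvtColor(s["img"],cv2.COLOR_RGB2BGR))
    print(n,s["camera_matrix"],s["k1"],s["R"],s["t"])
pickle.dump(d,open("snap0.pkl","wb"))
E
```

```text
pics
{'t': 0.0, 'joints': array([ 1.25899384e+00,  8.74774967e-02,  1.75162852e-01,  1.65980604e+00,
       -2.82277915e-05,  1.57079065e+00]), 'dq': array([ 0.00175947,  0.00132659,  0.00037194, -0.00101053,  0.00019773,
        0.00076365]), 'joint_efforts': array([ 8.87945316e-04, -5.20393038e+01,  4.64802969e+01,  1.64178223e-02,
       -4.97818235e-06,  2.65220592e-06]), 'ee_pos': array([0.1686744 , 0.52329562, 0.25258821]), 'eef_rot': array([ 0.6984683 ,  0.10932669,  0.69859399, -0.11025489]), 'contact_force': array([-0.28406519,  0.22446485, -0.5978502 ]), 'moment': array([-0.00713622, -0.01750475,  0.01355114]), 'finger_gap': 0.9977202012315587}
top [[508.64206297   0.         307.45050889]
 [  0.         508.64206297 247.54949368]
 [  0.           0.           1.        ]] -0.11501270507869897 [[ 0.02734772 -0.99954588 -0.01265446]
 [-0.99867386 -0.0267671  -0.04397769]
 [ 0.043619    0.01384037 -0.99895236]] [-0.0014367   0.41703768  1.0123821 ]
side [[487.40427086   0.         323.91927771]
 [  0.         487.40427086 236.06365392]
 [  0.           0.           1.        ]] -0.03117265450280196 [[ 0.99499756 -0.09864825  0.01575991]
 [-0.04635973 -0.59570388 -0.80186511]
 [ 0.08849083  0.79712321 -0.59729722]] [-0.41125133  0.04882145  1.17089119]
```

View pics/top0.png

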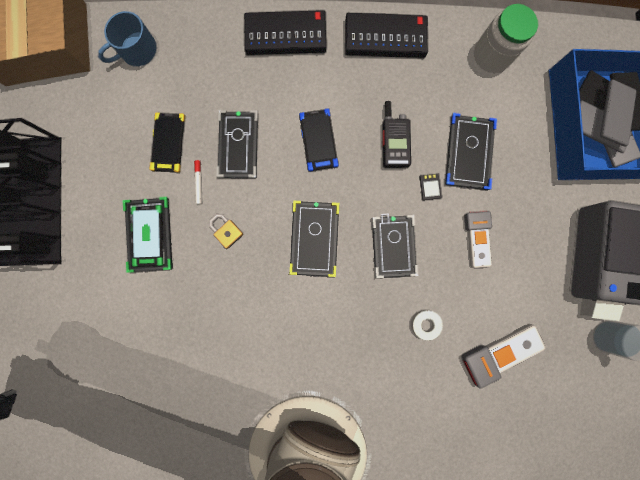

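View pics/side0.png

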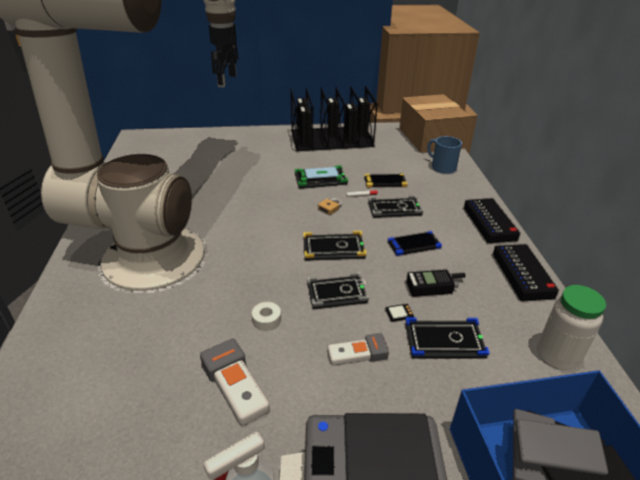

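Top view: yellow handset (168,142), blue handset (320,140), radio (397,138). Trays: blue (471,152), yellow (315,239), radio (394,246), scanner (238,145). Green handset (148,235), not to be touched. Scanner candidates are the small one (480,240) and the large one (503,355); the lengths will decide. Next is a close crop and measurements.

```bash
cat > h.py <<'E'
import cv2,numpy as np
def pix2world(s,uv,z):
    uv=np.array(uv,float).reshape(-1,1,2)
    p=cv2.undistortPoints(uv,s["camera_matrix"],np.array([s["k1"],0,0,0,0.])).reshape(-1,2)
    d=np.c_[p,np.ones(len(p))]@s["R"]; c=-s["R"].T@s["t"]
    z=np.broadcast_to(z,len(p))
    return c+d*((z-c[2])/d[:,2])[:,None]
def world2pix(s,X):
    X=np.array(X,float).reshape(-1,3)
    return cv2.projectPoints(X,cv2.Rodrigues(s["R"])[0],s["t"],s["camera_matrix"],np.array([s["k1"],0,0,0,0.]))[0].reshape(-1,2)
E
python3 - <<'E'
import pickle,cv2,numpy as np
from h import *
s=pickle.load(open("snap0.pkl","rb"))["top"]
im=cv2.cvtColor(s["img"],cv2.COLOR_RGB2BGR)
cv2.imwrite("pics/crop1.png",cv2.resize(im[100:290,110:510],None,fx=2,fy=2,interpolation=cv2.INTER_CUBIC))
# background difference by range: points higher than 5mm
v,u=np.mgrid[0:480,0:640]
p=cv2.undistortPoints(np.c_[u.ravel(),v.ravel()].astype(float).reshape(-1,1,2),s["camera_matrix"],np.array([s["k1"],0,0,0,0.])).reshape(-1,2)
X=(np.c_[p,np.ones(len(p))]*s["range_z"].reshape(-1,1)-s["t"])@s["R"]
Z=X[:,2].reshape(480,640); 
m=((Z>0.006)&(Z<0.2)).astype(np.uint8)
n,lab,st,ce=cv2.connectedComponentsWithStats(m)
for i in range(1,n):
    if 300<st[i,4]<8000:
        c=max(cv2.findContours((lab==i).astype(np.uint8),cv2.RETR_EXTERNAL,cv2.CHAIN_APPROX_NONE)[0],key=len)
        zt=np.percentile(Z[lab==i],80)
        w=pix2world(s,c.reshape(-1,2),zt)[:,:2]
        r=cv2.minAreaRect((w*1000).astype(np.float32))
        print(ce[i].round(),"z80 %.1f"%(zt*1000),np.round(r[0],1),np.round(r[1],1),round(r[2],1))
E
```

```text
[42. 39.] z80 120.5 [815.2 535.6] [184.7 187.5] 7.7
[506.  38.] z80 149.8 [ 805.9 -344.6] [ 80.9 154.6] 50.3
[127.  39.] z80 82.3 [819.7 372.8] [114.5 110.9] 82.0
[285.  32.] z80 31.0 [856.1  67.6] [ 94.5 168.9] 2.7
[386.  35.] z80 31.2 [ 857.5 -140. ] [ 95.5 169.7] 0.8
[396. 140.] z80 33.1 [ 646.5 -160.9] [136.9  56.3] 0.5
[318. 139.] z80 15.5 [637.2  -6.1] [122.9  63.4] 10.4
[237. 144.] z80 13.7 [624.6 158.9] [141.9  80.8] 1.5
[167. 142.] z80 15.2 [626.7 304.2] [ 64.2 123.6] 86.7
[470. 152.] z80 14.0 [ 622.8 -317.9] [ 97.1 152.5] 85.6
[ 26. 193.] z80 124.0 [506.4 534.6] [282.7 125.5] 3.8
[431. 186.] z80 9.6 [ 547.5 -236.6] [50.9 40.9] 7.6
[147. 235.] z80 26.5 [433.6 332.5] [147.7  94.7] 5.5
[314. 239.] z80 13.7 [435.6  -2.7] [ 92.1 149.7] 88.6
[479. 238.] z80 25.2 [ 442.  -332.7] [111.8  55. ] 5.1
[225. 231.] z80 20.5 [449.3 179.1] [68.6 46.5] 44.0
[394. 246.] z80 14.0 [ 426.1 -164.1] [127.8  85. ] 4.7
[426. 325.] z80 26.1 [ 269.5 -228.6] [59.3 59.8] 1.4
[502. 355.] z80 36.7 [ 215.6 -384.8] [ 79.7 162.8] 27.4
[304. 433.] z80 169.0 [87.1 -0.1] [144.  200.7] 1.9
```

View pics/crop1.png

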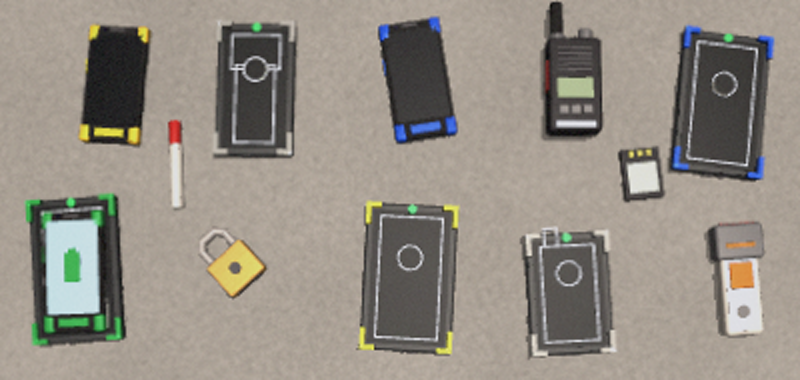

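```bash
cat >> h.py <<'E'
def cloud(s):
    v,u=np.mgrid[0:480,0:640]
    p=cv2.undistortPoints(np.c_[u.ravel(),v.ravel()].astype(float).reshape(-1,1,2),s["camera_matrix"],np.array([s["k1"],0,0,0,0.])).reshape(-1,2)
    return ((np.c_[p,np.ones(len(p))]*s["range_z"].reshape(-1,1)-s["t"])@s["R"]).reshape(480,640,3)
def rect(P):  # mid, (len,width), yaw of long axis, nearest +x ; P in m
    r=cv2.minAreaRect((P[:,:2]*1000).astype(np.float32)); a=r[2]; w,h=r[1]
    if w<h: a-=90; w,h=h,w
    a=(a+90)%180-90
    return np.round(r[0],1),np.round((w,h),1),round(a,1)
E
python3 - <<'E'
import pickle
from h import *
from cell import robot
from scipy.spatial.transform import Rotation as Ro
print("tips",robot.tips_ahead)
q=robot.read_state()["eef_rot"]; print(Ro.from_quat(q[[1,2,3,0]]).as_matrix().round(3))
S=pickle.load(open("snap0.pkl","rb"))
s=S["top"]; C=cloud(s)
hsv=cv2.cvtColor(s["img"],cv2.COLOR_RGB2HSV)
dev={"hb":(320,140),"hy":(168,142),"radio":(397,145),"scan":(480,245)}
tr={"tb":(471,152),"ty":(315,239),"tr":(394,246),"ts":(238,145)}
for k,(u,v) in dev.items():
    lo={"radio":.024,"scan":.012}.get(k,.009)
    sl=np.s_[v-42:v+42,u-30:u+30]; P=C[sl].reshape(-1,3); m=(P[:,2]>lo)&(P[:,2]<.06)
    print(k,rect(P[m]),"medz",np.median(P[m,2]).round(4))
    if k=="scan":
        m2=m&(P[:,0]<.450);print(" handle",rect(P[m2]), np.median(P[m2,2]))
for k,(u,v) in tr.items():
    sl=np.s_[v-42:v+42,u-28:u+28]; P=C[sl].reshape(-1,3); m=(P[:,2]>.008)&(P[:,2]<.06)
    print(k,rect(P[m]),np.median(P[m,2]).round(4))
    g=cv2.cvtColor(s["img"][sl],cv2.COLOR_RGB2GRAY)
    h=hsv[sl]; lamp=((h[...,0]>50)&(h[...,0]<75)&(h[...,1]>130)&(h[...,2]>120))
    lp=np.argwhere(lamp).mean(0)[::-1]+(u-28,v-42)
    big=cv2.resize(g,None,fx=4,fy=4,interpolation=cv2.INTER_CUBIC)
    c=cv2.HoughCircles(big,cv2.HOUGH_GRADIENT,1,400,param1=100,param2=12,minRadius=18,maxRadius=34)
    cp=(c[0,0,:2]+.5)/4-.5+(u-28,v-42)
    w=pix2world(s,[cp,lp],.012)*1000; d=w[1]-w[0]
    a=np.arctan2(d[1],d[0]); print("  ring",cp.round(1),w[0].round(1),"lamp",w[1].round(1),"yaw",np.degrees(a).round(1))
for n in ("tb","ty"):
    u,v=tr[n]; lo,hi=((100,130),(22,35))[n=="ty"]
    sl=np.s_[v-42:v+42,u-28:u+28]; h=hsv[sl]; m=(h[...,0]>=lo)&(h[...,0]<=hi)&(h[...,1]>120)
    uv=np.argwhere(m)[:,::-1]+(u-28,v-42); print(n,"guides",rect(pix2world(s,uv,.018)))
E
```

```text
tips 0.022
[[-0.     0.307  0.952]
 [-0.001  0.952 -0.307]
 [-1.    -0.001 -0.   ]]
hb (array([638.4,  -6.1]), array([123.1,  63.5]), 10.3) medz 0.0139
hy (array([615.8, 287.2]), array([145. , 103.2]), -1.7) medz 0.0138
radio (array([ 648.6, -162.6]), array([130.2,  54.7]), 0.8) medz 0.0317
scan (array([ 442.4, -335.4]), array([112.4,  50.4]), 4.8) medz 0.0211
 handle (array([ 418.3, -338.5]), array([63.7, 41.4]), 4.4) 0.019653046694034736
tb (array([ 622.7, -318. ]), array([150. ,  95.4]), -4.4) 0.0122
  ring [472.  140.8] [ 644.9 -321.4   12. ] lamp [ 691.8 -325.5   12. ] yaw -5.0
ty (array([435.3,  -2.9]), array([149.3,  92.1]), -1.4) 0.0121
  ring [314.2 227.5] [457.4  -2.7  12. ] lamp [nan nan nan] yaw nan
tr (array([ 426.2, -164.1]), array([128.2,  83.7]), 4.9) 0.0122
  ring [393. 236.] [ 444.6 -161.2   12. ] lamp [nan nan nan] yaw nan
ts (array([625.1, 158.9]), array([138.8,  79.9]), 1.4) 0.012
  ring [237.2 134.2] [644.5 159.5  12. ] lamp [688.1 160.4  12. ] yaw 1.1
tb guides (array([ 622.5, -317.6]), array([148.9,  93.9]), -5.0)
ty guides (array([435.3,  -2.7]), array([146.8,  91. ]), -1.3)<stdin>:23: RuntimeWarning: Mean of empty slice.
  ret = um.true_divide(
```

```bash
cat >> h.py <<'E'
from scipy.spatial.transform import Rotation as Ro
def pose(robot):
    st=robot.read_state(); q=np.array(st["eef_rot"]); M=Ro.from_quat(q[[1,2,3,0]]).as_matrix()
    return st,np.array(st["ee_pos"])*1000,M,np.arctan2(M[1,2],M[0,2])
def rows(p0,M,yaw0,wps):
    for x,y,z,yawd in wps:
        d=M.T@(np.array([x,y,z])-p0); sp=-(np.radians(yawd)-yaw0)
        print((x,y,z,yawd),"->",d.round(1),round(float(sp),3),"rows>=",max(np.linalg.norm(d)/50,abs(sp)/.15).round(1))
E
python3 - <<'E'
import pickle
from h import *
from cell import robot
st,p,M,yaw=pose(robot)
s=pickle.load(open("snap0.pkl","rb"))["side"]; C=cloud(s)[:110,190:260].reshape(-1,3)*1000
m=(np.hypot(C[:,0]-p[0],C[:,1]-p[1])<80)
z=C[m,2]; print(p,yaw,"tip z by side cam",np.percentile(z,[0,1,3,10]).round(1), m.sum())
rows(p,M,yaw,[(638,-6.1,120,10.4),(638,-6.1,60,10.4)])
E
```

```text
[168.66133897 523.30298788 252.63374536] -0.31181275125505253 tip z by side cam [243.  247.7 256.3 283.6] 2040
(638, -6.1, 120, 10.4) -> [ 133.1 -359.7  609.1] -0.493 rows>= 14.4
(638, -6.1, 60, 10.4) -> [ 193.1 -359.6  609.1] -0.493 rows>= 14.7
```

>>> apply_moves(
  deltas=[20,-55,93,-0.1,40,-110,186,-0.2,60,-165,280,-0.3,80,-220,373,-0.4,100,-270,457,-0.493,115,-311,527,-0.493,125,-338,572,-0.493,133,-360,609,-0.493],
  jaw=1.0,
)

```text
t: 0.9
ee_pos: [0.4305, 0.2275, 0.1792]
eef_rot: [0.704, -0.064, 0.704, 0.064]
contact_force: [1.4, 1.0, 0.0]
finger_gap: 0.998
```

>>> apply_moves(
  deltas=[0,0,0,0],
)

```text
t: 1.0
ee_pos: [0.4318, 0.2251, 0.1779]
eef_rot: [0.704, -0.063, 0.705, 0.061]
contact_force: [-0.6, 0.7, 0.4]
finger_gap: 1.004
```

```bash
cat > r.py <<'E'
import sys
from h import *
from cell import robot
st,p,M,yaw=pose(robot)
print(round(st["t"],2),p.round(1),"yaw",np.degrees(yaw).round(2),"gap",round(st["finger_gap"],3),"F",np.round(st["contact_force"],1),"j1,6",np.round([st["joints"][0],st["joints"][5]],2))
rows(p,M,yaw,[tuple(float(v) for v in a.split(",")) for a in sys.argv[1:]])
E
python3 r.py 638,-6.1,120,10.4 638,-6.1,70,10.4
```

```text
1.0 [431.8 225.1 177.9] yaw 10.04 gap 1.004 F [-0.6  0.7  0.4] j1,6 [0.48 0.31]
(638.0, -6.1, 120.0, 10.4) -> [  58.1 -263.5  162.8] -0.006 rows>= 6.3
(638.0, -6.1, 70.0, 10.4) -> [ 108.1 -263.4  162.9] -0.006 rows>= 6.6
```

>>> apply_moves(
  deltas=[58,-263,163,-0.006,58,-263,163,-0.006,58,-263,163,-0.006,58,-263,163,-0.006,58,-263,163,-0.006,58,-263,163,-0.006,58,-263,163,-0.006,58,-263,163,-0.006],
)

```text
t: 1.8
ee_pos: [0.6377, -0.0011, 0.1201]
eef_rot: [0.703, -0.065, 0.705, 0.065]
contact_force: [-1.4, -0.3, -0.1]
finger_gap: 1.003
```

```bash
cat > w.py <<'E'
import sys
from h import *
from cell import robot
def wrist(name):
    st,p,M,yaw=pose(robot); s=robot.snapshot("wrist")
    T=np.eye(4);T[:3,:3]=M;T[:3,3]=p/1000; T=T@np.array(s["mount"])
    s["R"]=T[:3,:3].T; s["t"]=-s["R"]@T[:3,3]
    if name: cv2.imwrite(f"pics/{name}.png",cv2.cvtColor(s["img"],cv2.COLOR_RGB2BGR))
    return s
E
python3 - <<'E'
from w import *
s=wrist("w1"); C=cloud(s).reshape(-1,3)
d=np.hypot(C[:,0]-.638,C[:,1]+.006); m=(C[:,2]>.007)&(C[:,2]<.03)&(d<.09)
print(rect(C[m]),np.median(C[m,2]),m.sum())
E
python3 r.py 638,-6.1,70,10.4 638,-6.1,25,10.4 638,-6.1,19,10.4
```

```text
(array([637.9,  -5.2]), array([122.1,  63.5]), 10.5) 0.014846200130938377 13848
1.85 [6.371e+02 1.000e-01 1.209e+02] yaw 10.67 gap 1.003 F [0.5 0.6 0. ] j1,6 [ 0.   -0.19]
(638.0, -6.1, 70.0, 10.4) -> [50.9 -6.3 -0.1] 0.005 rows>= 1.0
(638.0, -6.1, 25.0, 10.4) -> [95.9 -6.4 -0.1] 0.005 rows>= 1.9
(638.0, -6.1, 19.0, 10.4) -> [ 1.019e+02 -6.400e+00 -1.000e-01] 0.005 rows>= 2.0
```

View pics/w1.png

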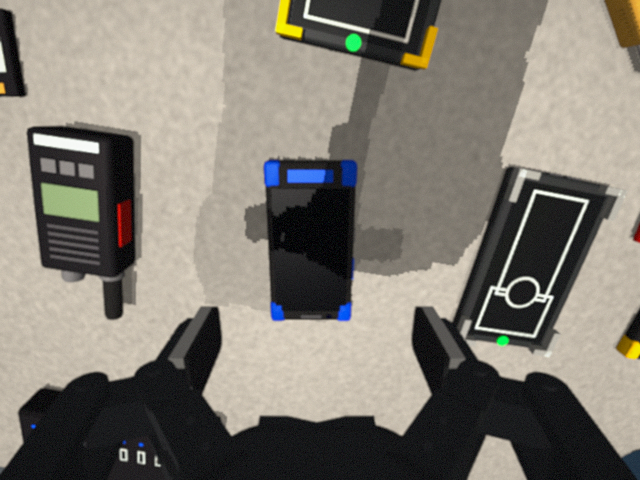

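Wrist view: the blue handset is centred near (311,240) with its label strip (foot) at the top and slit (head) at (312,316), so the head points to +x. The wrist and top measurements agree. Descending.

>>> apply_moves(
  deltas=[40,-6,0,0.0,70,-6,0,0,90,-6,0,0,90,-6,0,0],
)

```text
t: 2.25
ee_pos: [0.6359, -0.0041, 0.0292]
eef_rot: [0.702, -0.066, 0.706, 0.067]
contact_force: [-0.6, -0.2, -0.5]
finger_gap: 1.001
```

```bash
python3 r.py 637.9,-5.4,19,10.5
```

```text
2.25 [635.9  -4.1  29.2] yaw 10.83 gap 1.001 F [-0.6 -0.2 -0.5] j1,6 [-0.01 -0.2 ]
(637.9, -5.4, 19.0, 10.5) -> [10.2 -1.7  1.7] 0.006 rows>= 0.2
```

>>> apply_moves(
  deltas=[10,-1.5,1.5,0,10,-1.5,1.5,0],
)

```text
t: 2.45
ee_pos: [0.6404, -0.0064, 0.0222]
eef_rot: [0.704, -0.066, 0.704, 0.066]
contact_force: [-0.7, -1.1, 0.2]
finger_gap: 1.003
```

>>> apply_moves(
  deltas=[0,0,0,0,0,0,0,0,0,0,0,0,0,0,0,0,0,0,0,0],
  jaw=0.4,
  newtons=40,
)

```text
t: 2.95
ee_pos: [0.6408, -0.0069, 0.0232]
eef_rot: [0.705, -0.066, 0.703, 0.066]
contact_force: [-1.0, 1.7, 5.5]
finger_gap: 0.71
```

>>> apply_moves(
  deltas=[-5,0,0,0,-10,0,0,0,-30,0,0,0,-60,0,0,0,-90,0,0,0,-90,0,0,0],
)

```text
t: 3.55
ee_pos: [0.6421, -0.0072, 0.1168]
eef_rot: [0.706, -0.066, 0.702, 0.066]
contact_force: [-0.1, 0.4, -1.9]
finger_gap: 0.712
```

```bash
python3 - <<'E'
from w import *
s=wrist("w2"); 
E
python3 r.py 623.5,-318.3,110,-4.7
```

```text
3.6 [641.4  -7.2 114.2] yaw 10.72 gap 0.715 F [ 1.8 -0.8 -3. ] j1,6 [-0.01 -0.2 ]
(623.5, -318.3, 110.0, -4.7) -> [   4.1 -302.3  -75.4] 0.269 rows>= 6.2
```

View pics/w2.png

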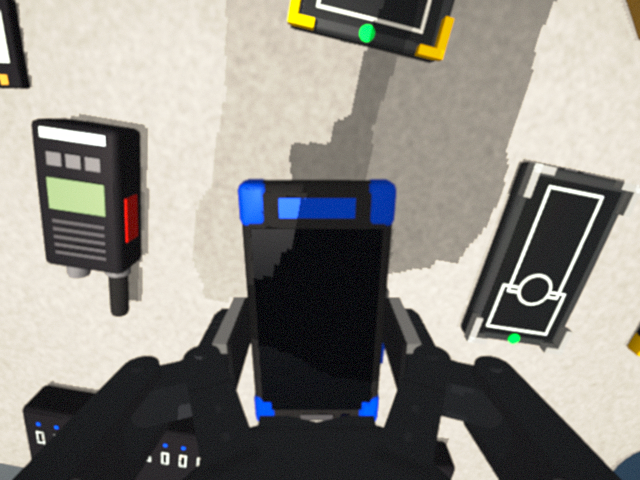

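Held: blue handset between the pads at (320,300), still level. Next I measure its offset in the tool frame for placing.

```bash
cat >> w.py <<'E'
def held(half,lo=-8,hi=26,foot=61):  # tool-frame points of the held thing
    st,p,M,yaw=pose(robot); s=wrist(None)
    C=(cloud(s).reshape(-1,3)*1000-p)@M
    m=(C[:,0]>lo)&(C[:,0]<hi)&(abs(C[:,1])<half)&(C[:,2]<45)&(C[:,2]>-140); P=C[m]
    h,e=np.histogram(P[:,0],np.arange(lo,hi+1)); top=e[h.argmax()]+.5
    f=[np.percentile(P[abs(P[:,1]-y)<6][:,2],1) for y in (-18,0,18)]
    print("top tool x",top,"foot edge z at y -18,0,18:",np.round(f,1),"-> mid z",np.round(np.mean(f)+foot,1))
E
python3 - <<'E'
from w import *
held(33)
E
```

```text
top tool x 8.5 foot edge z at y -18,0,18: [-63.  -62.8 -62.9] -> mid z -1.9
```

>>> apply_moves(
  deltas=[2,-50,-13,0.1,4,-100,-25,0.2,4,-150,-38,0.27,4,-200,-50,0.27,4,-250,-62,0.27,4,-302,-75,0.27,4,-302,-75,0.27,4,-302,-75,0.27],
)

```text
t: 4.45
ee_pos: [0.6213, -0.3198, 0.1052]
eef_rot: [0.705, 0.031, 0.708, -0.03]
contact_force: [-0.1, -0.2, -2.7]
finger_gap: 0.709
```

```bash
python3 r.py 623.5,-318.3,35,-4.7
```

```text
4.45 [ 621.3 -319.8  105.2] yaw -4.93 gap 0.709 F [-0.1 -0.2 -2.7] j1,6 [-0.48 -0.39]
(623.5, -318.3, 35.0, -4.7) -> [70.2  1.6  2.2] -0.004 rows>= 1.4
```

>>> apply_moves(
  deltas=[20,1.5,4,0,45,1.5,4,0,60,1.5,4,0,60,1.5,4,0,60,1.5,4,0],
)

```text
t: 4.95
ee_pos: [0.6268, -0.3158, 0.0478]
eef_rot: [0.706, 0.029, 0.707, -0.029]
contact_force: [0.2, 0.1, -1.8]
finger_gap: 0.713
```

```bash
python3 r.py 625.4,-318.3,35,-4.7
```

```text
4.95 [ 626.8 -315.8   47.8] yaw -4.7 gap 0.713 F [ 0.2  0.1 -1.8] j1,6 [-0.47 -0.38]
(625.4, -318.3, 35.0, -4.7) -> [12.8 -2.6 -1.2] 0.0 rows>= 0.3
```

>>> apply_moves(
  deltas=[8,-2,-1,0,11,-2,-1,0,12,-2,-1,0,13,-2,-1,0],
)

```text
t: 5.35
ee_pos: [0.6256, -0.3186, 0.0353]
eef_rot: [0.707, 0.029, 0.706, -0.029]
contact_force: [-3.2, 0.2, 4.9]
finger_gap: 0.71
```

```bash
python3 r.py 625.4,-318.3,35,-4.7
```

```text
5.35 [ 625.6 -318.6   35.3] yaw -4.75 gap 0.71 F [-3.2  0.2  4.9] j1,6 [-0.47 -0.39]
(625.4, -318.3, 35.0, -4.7) -> [ 0.3  0.3 -0.3] -0.001 rows>= 0.0
```

>>> apply_moves(
  deltas=[0,0,0,0,0,0,0,0,0,0,0,0,-20,0,0,0,-60,0,0,0,-100,0,0,0,-110,0,0,0],
  jaw=1.0,
)

```text
t: 6.05
ee_pos: [0.6271, -0.3192, 0.1506]
eef_rot: [0.709, 0.028, 0.704, -0.03]
contact_force: [0.6, 0.6, 0.1]
finger_gap: 0.997
```

```bash
python3 - <<'E'
from w import *
s=wrist("w3")
E
python3 r.py 618,-162,140,0.8
```

```text
6.1 [ 627.1 -319.2  150. ] yaw -4.74 gap 1.0 F [ 0.3 -0.9  0.6] j1,6 [-0.47 -0.39]
(618.0, -162.0, 140.0, 0.8) -> [  9.5 156.  -22.1] -0.097 rows>= 3.2
```

View pics/w3.png

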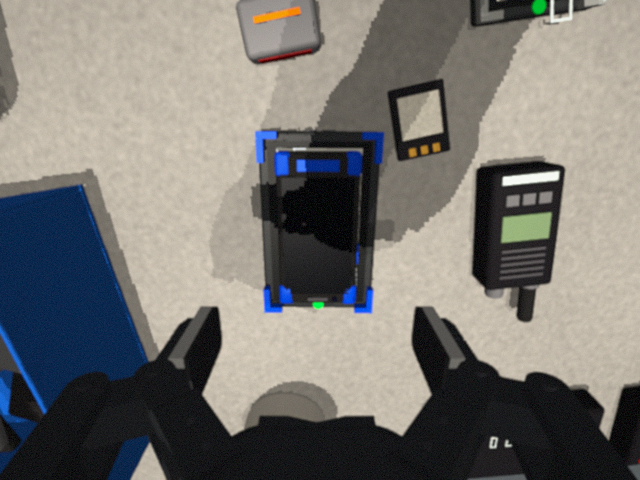

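Blue handset is in its tray at (318,220), flat, foot gap a bit larger than the head gap (a few mm towards the lamp). I'll check it from the top camera later. Now the radio.

>>> apply_moves(
  deltas=[3,50,-6,-0.05,6,100,-13,-0.097,9,156,-22,-0.097,9,156,-22,-0.097,9,156,-22,-0.097,9,156,-22,-0.097],
)

```text
t: 6.7
ee_pos: [0.6166, -0.1619, 0.1351]
eef_rot: [0.707, -0.005, 0.707, 0.005]
contact_force: [0.2, 0.3, -0.1]
finger_gap: 1.003
```

```bash
python3 - <<'E'
from w import *
s=wrist(None); C=cloud(s).reshape(-1,3)
d=np.hypot(C[:,0]-.628,C[:,1]+.162)
m=(C[:,2]>.027)&(C[:,2]<.045)&(d<.08); P=C[m]
print("all",rect(P),np.median(P[:,2]).round(4)); b=P[(P[:,0]<.66)]; print("body part",rect(b),"foot x",np.percentile(P[:,0],1).round(4))
# placed blue handset
d=np.hypot(C[:,0]-.623,C[:,1]+.318); m=(C[:,2]>.022)&(C[:,2]<.035)&(d<.09); print("hb placed",rect(C[m]),m.sum())
s=robot.snapshot("top"); C=cloud(s).reshape(-1,3)
d=np.hypot(C[:,0]-.623,C[:,1]+.318); m=(C[:,2]>.0215)&(C[:,2]<.035)&(d<.09); print("hb placed top",rect(C[m]),np.median(C[m,2]),m.sum())
E
python3 r.py 628,-162,70,0.8
```

```text
all (array([ 632.7, -162.9]), array([95.8, 54.3]), 1.8) 0.0325
body part (array([ 622.6, -163.2]), array([75.7, 54.3]), 1.8) foot x 0.5854
hb placed (array([ 618.8, -320.2]), array([132. ,  69.8]), -3.8) 12711
hb placed top (array([0., 0.]), array([0., 0.]), 0.0) nan 0
6.8 [ 616.6 -162.6  135.3] yaw 0.73 gap 0.998 F [ 0.6  0.3 -0.1] j1,6 [-0.26 -0.27]
(628.0, -162.0, 70.0, 0.8) -> [65.3  0.5 11.4] -0.001 rows>= 1.3
  return _methods._mean(a, axis=axis, dtype=dtype,
  ret = ret.dtype.type(ret / rcount)
```

>>> apply_moves(
  deltas=[20,0,16,-0.018,60,0,16,-0.018,80,0,16,-0.018,90,0,16,-0.018,90,0,16,-0.018],
)

```text
t: 7.3
ee_pos: [0.6319, -0.1619, 0.0442]
eef_rot: [0.706, -0.011, 0.708, 0.011]
contact_force: [-1.0, -0.0, 0.9]
finger_gap: 0.999
```

```bash
python3 r.py 632.5,-163,30,1.8
```

```text
7.3 [ 631.9 -161.9   44.2] yaw 1.77 gap 0.999 F [-1.  -0.   0.9] j1,6 [-0.25 -0.28]
(632.5, -163.0, 30.0, 1.8) -> [14.2 -1.2  0.6] -0.001 rows>= 0.3
```

>>> apply_moves(
  deltas=[14,-1,0.5,0,14,-1,0.5,0,14,-1,0.5,0],
)

```text
t: 7.6
ee_pos: [0.6333, -0.1622, 0.0321]
eef_rot: [0.707, -0.011, 0.707, 0.011]
contact_force: [0.1, -0.2, 0.9]
finger_gap: 1.002
```

>>> apply_moves(
  deltas=[0,0,0,0,0,0,0,0,0,0,0,0,0,0,0,0,0,0,0,0,0,0,0,0],
  jaw=0.3,
)

```text
t: 8.2
ee_pos: [0.6336, -0.162, 0.0326]
eef_rot: [0.707, -0.012, 0.707, 0.011]
contact_force: [-1.2, 0.7, 6.1]
finger_gap: 0.625
```

>>> apply_moves(
  deltas=[-5,0,0,0,-20,0,0,0,-50,0,0,0,-80,0,0,0,-80,0,0,0,-80,0,0,0],
)

```text
t: 8.8
ee_pos: [0.6335, -0.1621, 0.1126]
eef_rot: [0.708, -0.012, 0.707, 0.011]
contact_force: [-1.1, -0.0, -3.0]
finger_gap: 0.622
```

```bash
python3 - <<'E'
from w import *
held(28,-30,26,48)
E
python3 r.py 424.7,-163.2,110,4.8
```

```text
top tool x -0.5 foot edge z at y -18,0,18: [-48.5 -48.5 -48.5] -> mid z -0.5
8.85 [ 632.9 -161.9  111.3] yaw 1.84 gap 0.623 F [-1.2  0.5 -2.4] j1,6 [-0.25 -0.28]
(424.7, -163.2, 110.0, 4.8) -> [   1.4    5.4 -208.2] -0.052 rows>= 4.2
```

>>> apply_moves(
  deltas=[0,1,-50,-0.02,0,3,-100,-0.052,0,4,-150,-0.052,0,5,-208,-0.052,0,5,-208,-0.052,0,5,-208,-0.052],
)

```text
t: 9.45
ee_pos: [0.4235, -0.1636, 0.111]
eef_rot: [0.706, -0.029, 0.707, 0.029]
contact_force: [-0.2, -0.1, -2.8]
finger_gap: 0.621
```

```bash
python3 r.py 425.2,-163.2,60,4.8; python3 - <<'E'
from h import *; from cell import robot
s=robot.snapshot("top"); C=cloud(s); cv2.imwrite("pics/top1.png",cv2.resize(cv2.cvtColor(s["img"][90:290,340:540],cv2.COLOR_RGB2BGR),None,fx=3,fy=3,interpolation=cv2.INTER_CUBIC))
P=C.reshape(-1,3)
d=np.hypot(P[:,0]-.623,P[:,1]+.318); m=(P[:,2]>.0215)&(P[:,2]<.035)&(d<.09); print("hb placed top",rect(P[m]),np.median(P[m,2]),m.sum())
E
```

```text
9.45 [ 423.5 -163.6  111. ] yaw 4.76 gap 0.621 F [-0.2 -0.1 -2.8] j1,6 [-0.37 -0.45]
(425.2, -163.2, 60.0, 4.8) -> [51.   0.2  1.8] -0.001 rows>= 1.0
hb placed top (array([ 632. , -319.1]), array([119.4,  89.9]), -4.8) 0.026221556415325642 1436
```

View pics/top1.png

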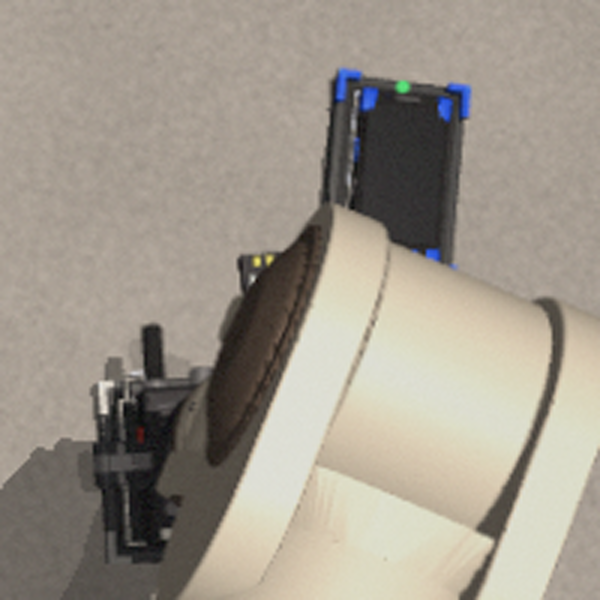

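Blue handset at about (405,170) in the crop is within its guides, though the arm hides its foot end, so the full check comes later. Lowering the radio.

>>> apply_moves(
  deltas=[30,0,2,0,50,0,2,0,57,0,2,0,57,0,2,0],
)

```text
t: 9.9
ee_pos: [0.4271, -0.1632, 0.0535]
eef_rot: [0.706, -0.03, 0.707, 0.03]
contact_force: [-0.0, -0.2, -2.5]
finger_gap: 0.622
```

```bash
python3 r.py 425.2,-163.2,44,4.8
```

```text
9.9 [ 427.1 -163.2   53.5] yaw 4.85 gap 0.622 F [-0.  -0.2 -2.5] j1,6 [-0.37 -0.45]
(425.2, -163.2, 44.0, 4.8) -> [ 9.5  0.2 -1.9] 0.001 rows>= 0.2
```

>>> apply_moves(
  deltas=[5,0,-1.5,0,7,0,-1.5,0,8,0,-1.5,0,9,0,-1.5,0,9,0,-1.5,0],
)

```text
t: 10.4
ee_pos: [0.4257, -0.1637, 0.0459]
eef_rot: [0.707, -0.03, 0.706, 0.03]
contact_force: [-0.2, 0.4, -2.0]
finger_gap: 0.623
```

>>> apply_moves(
  deltas=[1,0,0,0,2,0,0,0,2,0,0,0],
)

```text
t: 10.7
ee_pos: [0.4258, -0.1637, 0.0445]
eef_rot: [0.707, -0.03, 0.706, 0.03]
contact_force: [-3.2, 0.9, 4.6]
finger_gap: 0.619
```

>>> apply_moves(
  deltas=[0,0,0,0,0,0,0,0,0,0,0,0,-20,0,0,0,-60,0,0,0,-95,0,0,0,-95,0,0,0],
  jaw=1.0,
)

```text
t: 11.4
ee_pos: [0.4275, -0.1644, 0.1434]
eef_rot: [0.709, -0.031, 0.704, 0.029]
contact_force: [-0.1, -0.6, 0.3]
finger_gap: 0.996
```

```bash
python3 - <<'E'
from w import *
s=wrist("w4")
E
python3 r.py 430,-336,140,4.8
```

```text
11.45 [ 426.8 -164.1  140.9] yaw 4.83 gap 1.002 F [-0.3 -0.9 -0.7] j1,6 [-0.37 -0.45]
(430.0, -336.0, 140.0, 4.8) -> [   1.2 -171.6  -11.3] 0.0 rows>= 3.4
```

View pics/w4.png

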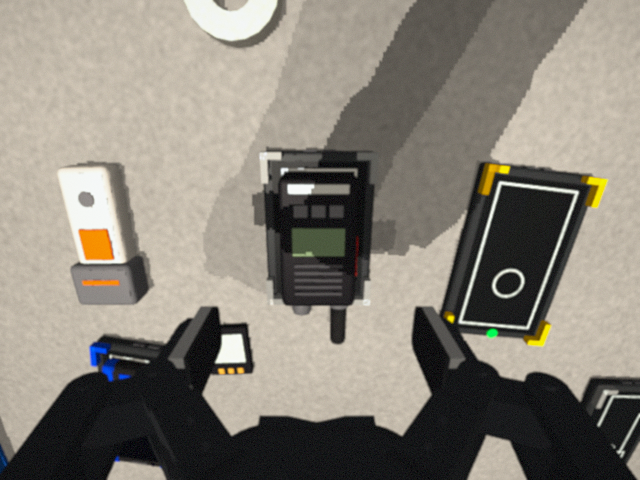

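Radio is seated at (318,238) inside its four grey guides with the antenna at the lamp end. Now the scanner.

>>> apply_moves(
  deltas=[0,-50,-3,0,0,-100,-6,0,0,-150,-9,0,0,-172,-11,0,0,-172,-11,0,0,-172,-11,0],
)

```text
t: 12.05
ee_pos: [0.4285, -0.3357, 0.1372]
eef_rot: [0.706, -0.029, 0.707, 0.03]
contact_force: [0.0, 0.2, -0.3]
finger_gap: 0.998
```

```bash
python3 - <<'E'
from w import *
s=wrist("w5"); C=cloud(s).reshape(-1,3)
d=np.hypot(C[:,0]-.442,C[:,1]+.335)
m=(C[:,2]>.010)&(C[:,2]<.045)&(d<.08); P=C[m]; print("all",rect(P))
h=P[P[:,0]<.455]; print("handle",rect(h),np.median(h[:,2]).round(4))
h=P[(P[:,2]>.023)]; print("head",rect(h),np.median(h[:,2]).round(4))
E
python3 r.py 438.4,-336.2,70,4.8 438.4,-336.2,24,4.8
```

```text
all (array([ 442.4, -336.1]), array([112. ,  50.1]), 5.9)
handle (array([ 421.7, -338.1]), array([70.3, 39.9]), 5.7) 0.0204
head (array([ 447.8, -334.9]), array([101.5,  49.6]), 4.6) 0.0262
12.1 [ 428.7 -335.1  137.6] yaw 4.82 gap 0.999 F [0.2 0.  1.1] j1,6 [-0.66 -0.75]
(438.4, -336.2, 70.0, 4.8) -> [67.6 -2.   9.6] 0.0 rows>= 1.4
(438.4, -336.2, 24.0, 4.8) -> [113.6  -2.    9.7] 0.0 rows>= 2.3
```

>>> apply_moves(
  deltas=[40,-2,10,-0.017,80,-2,10,-0.017,100,-2,10,-0.017,110,-2,10,-0.017,110,-2,10,-0.017],
)

```text
t: 12.6
ee_pos: [0.4389, -0.3358, 0.0278]
eef_rot: [0.706, -0.036, 0.707, 0.037]
contact_force: [0.5, -0.0, 0.2]
finger_gap: 1.001
```

```bash
python3 r.py 438.4,-336.5,24,5.8
```

```text
12.6 [ 438.9 -335.8   27.8] yaw 5.87 gap 1.001 F [ 0.5 -0.   0.2] j1,6 [-0.65 -0.76]
(438.4, -336.5, 24.0, 5.8) -> [ 3.8 -0.7 -0.6] 0.001 rows>= 0.1
```

>>> apply_moves(
  deltas=[3,-0.5,-0.5,0,3,-0.5,-0.5,0,3,-0.5,-0.5,0,3,-0.5,-0.5,0,3,-0.5,-0.5,0,3,-0.5,-0.5,0,3,-0.5,-0.5,0,3,-0.5,-0.5,0],
  jaw=0.25,
)

```text
t: 13.4
ee_pos: [0.4393, -0.3381, 0.0269]
eef_rot: [0.707, -0.036, 0.706, 0.035]
contact_force: [-0.7, 0.9, 5.9]
finger_gap: 0.46
```

>>> apply_moves(
  deltas=[-5,0,0,0,-20,0,0,0,-50,0,0,0,-85,0,0,0,-85,0,0,0,-85,0,0,0],
)

```text
t: 14.0
ee_pos: [0.4393, -0.338, 0.1122]
eef_rot: [0.707, -0.036, 0.706, 0.035]
contact_force: [-0.3, 0.5, -2.2]
finger_gap: 0.458
```

```bash
python3 - <<'E'
from w import *
st,p,M,yaw=pose(robot); s=wrist(None)
C=(cloud(s).reshape(-1,3)*1000-p)@M
m=(C[:,0]>-10)&(C[:,0]<26)&(abs(C[:,1])<15)&(C[:,2]<0)&(C[:,2]>-90);P=C[m]
print("foot z",np.percentile(P[:,2],1).round(1),"top x",np.median(P[P[:,2]<-15][:,0]).round(1))
E
python3 r.py 625,158.9,110,1.3
```

```text
foot z -52.3 top x 6.5
14.05 [ 438.8 -337.7  110.9] yaw 5.8 gap 0.458 F [-0.2 -0.1 -1.5] j1,6 [-0.66 -0.76]
(625.0, 158.9, 110.0, 1.3) -> [  0.8 475.2 235.4] 0.078 rows>= 10.6
```

>>> apply_moves(
  deltas=[0,45,22,0.02,0,90,44,0.04,0,135,66,0.06,0,180,88,0.078,0,225,111,0.078,0,270,133,0.078,0,315,155,0.078,0,360,177,0.078],
)

```text
t: 14.85
ee_pos: [0.5778, 0.0393, 0.1094]
eef_rot: [0.706, -0.008, 0.708, 0.008]
contact_force: [0.9, -1.7, -1.3]
finger_gap: 0.456
```

```bash
python3 r.py 621.3,158.7,110,1.3
```

```text
14.85 [577.8  39.3 109.4] yaw 1.33 gap 0.456 F [ 0.9 -1.7 -1.3] j1,6 [0.07 0.04]
(621.3, 158.7, 110.0, 1.3) -> [ -0.7 118.3  46.3] 0.001 rows>= 2.5
```

>>> apply_moves(
  deltas=[0,40,16,0,0,80,31,0,0,117,46,0,0,117,46,0,20,117,46,0,45,117,46,0,50,117,46,0,50,117,46,0],
)

```text
t: 15.65
ee_pos: [0.6202, 0.1547, 0.0591]
eef_rot: [0.706, -0.008, 0.708, 0.008]
contact_force: [0.7, 1.1, 0.1]
finger_gap: 0.458
```

```bash
python3 r.py 621.3,158.7,38,1.3
```

```text
15.65 [620.2 154.7  59.1] yaw 1.31 gap 0.458 F [0.7 1.1 0.1] j1,6 [0.24 0.22]
(621.3, 158.7, 38.0, 1.3) -> [21.1  4.   1.2] 0.0 rows>= 0.4
```

>>> apply_moves(
  deltas=[5,4,1,0,10,4,1,0,14,4,1,0,17,4,1,0,19,4,1,0,19,4,1,0],
)

```text
t: 16.25
ee_pos: [0.6222, 0.1593, 0.0414]
eef_rot: [0.707, -0.008, 0.707, 0.008]
contact_force: [0.1, 0.3, -1.0]
finger_gap: 0.457
```

```bash
python3 r.py 621.3,158.7,38,1.3
```

```text
16.25 [622.2 159.3  41.4] yaw 1.33 gap 0.457 F [ 0.1  0.3 -1. ] j1,6 [0.25 0.23]
(621.3, 158.7, 38.0, 1.3) -> [ 3.4 -0.6 -0.9] 0.0 rows>= 0.1
```

>>> apply_moves(
  deltas=[1,-0.5,-0.8,0,2,-0.5,-0.8,0,3,-0.5,-0.8,0,3,-0.5,-0.8,0],
)

```text
t: 16.65
ee_pos: [0.6215, 0.1588, 0.039]
eef_rot: [0.707, -0.008, 0.707, 0.008]
contact_force: [-0.7, -0.1, 1.2]
finger_gap: 0.454
```

Contact (force turned upward). Release and rise.

>>> apply_moves(
  deltas=[0.5,0,0,0,0.5,0,0,0,0.5,0,0,0,0.5,0,0,0,-20,0,0,0,-60,0,0,0,-100,0,0,0,-100,0,0,0],
  jaw=1.0,
)

```text
t: 17.45
ee_pos: [0.6237, 0.1594, 0.1453]
eef_rot: [0.71, -0.007, 0.704, 0.009]
contact_force: [0.9, 0.3, 0.3]
finger_gap: 0.999
```

```bash
python3 - <<'E'
from w import *
s=wrist("w6")
E
python3 r.py 615,304,140,-3.3
```

```text
17.5 [623.  159.2 142.2] yaw 1.33 gap 0.998 F [ 0.   0.1 -0.5] j1,6 [0.25 0.23]
(615.0, 304.0, 140.0, -3.3) -> [  2.4 144.9  -4.6] 0.081 rows>= 2.9
```

View pics/w6.png

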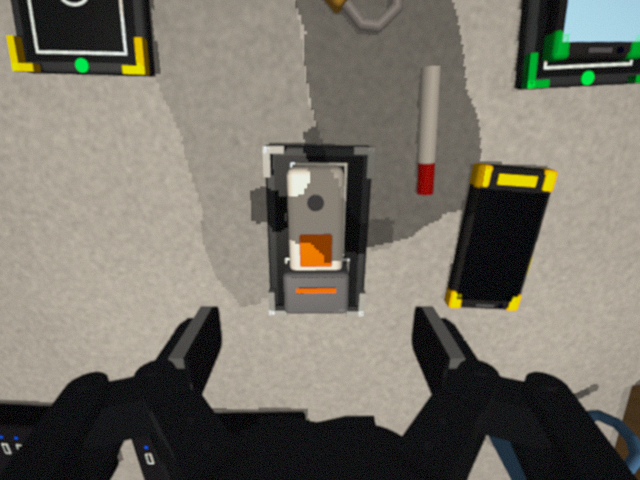

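Scanner sits on its outline at (316,240), centred between its guides. Yellow handset at (503,235) has its label (foot) at the top, so its head points to +x. Moving to it.

>>> apply_moves(
  deltas=[1,45,-1,0.03,2,90,-3,0.06,2,130,-4,0.081,2,145,-4,0.081,2,145,-4,0.081,2,145,-4,0.081],
)

```text
t: 18.1
ee_pos: [0.6139, 0.3031, 0.1358]
eef_rot: [0.706, 0.02, 0.707, -0.021]
contact_force: [-0.2, -0.2, -0.2]
finger_gap: 1.006
```

```bash
python3 - <<'E'
from w import *
s=wrist(None); C=cloud(s).reshape(-1,3)
d=np.hypot(C[:,0]-.627,C[:,1]-.304); m=(C[:,2]>.008)&(C[:,2]<.03)&(d<.075); print(rect(C[m]),np.median(C[m,2]))
E
python3 r.py 626.5,304,35,-3.3
```

```text
(array([627.3, 288.6]), array([123. , 100.9]), -2.2) 0.014808096611076458
18.15 [614.1 302.6 136.1] yaw -3.33 gap 0.997 F [ 0.1 -0.2  0.2] j1,6 [0.46 0.52]
(626.5, 304.0, 35.0, -3.3) -> [101.1   2.2  12.3] -0.001 rows>= 2.0
```

>>> apply_moves(
  deltas=[30,2,13,0,70,2,13,0,92,2,13,0,101,2,13,0,101,2,13,0],
)

```text
t: 18.65
ee_pos: [0.6269, 0.3035, 0.0347]
eef_rot: [0.706, 0.021, 0.707, -0.021]
contact_force: [-0.8, 0.2, 0.6]
finger_gap: 0.999
```

```bash
python3 r.py 627.3,304,23,-3.3
```

```text
18.65 [626.9 303.5  34.7] yaw -3.38 gap 0.999 F [-0.8  0.2  0.6] j1,6 [0.45 0.51]
(627.3, 304.0, 23.0, -3.3) -> [11.7  0.6  0.4] -0.001 rows>= 0.2
```

>>> apply_moves(
  deltas=[8,0.5,0.4,0,13,0.5,0.4,0,13,0.5,0.4,0],
)

```text
t: 18.95
ee_pos: [0.6277, 0.3054, 0.0228]
eef_rot: [0.707, 0.02, 0.707, -0.02]
contact_force: [-0.1, -0.8, -0.0]
finger_gap: 0.996
```

>>> apply_moves(
  deltas=[0,0,0,0,0,0,0,0,0,0,0,0,0,0,0,0,0,0,0,0,0,0,0,0],
  jaw=0.4,
)

```text
t: 19.55
ee_pos: [0.628, 0.3057, 0.0237]
eef_rot: [0.707, 0.021, 0.706, -0.02]
contact_force: [-1.3, 0.5, 5.6]
finger_gap: 0.706
```

>>> apply_moves(
  deltas=[-5,0,0,0,-20,0,0,0,-50,0,0,0,-90,0,0,0,-90,0,0,0,-90,0,0,0],
)

```text
t: 20.15
ee_pos: [0.6282, 0.3057, 0.1146]
eef_rot: [0.708, 0.021, 0.706, -0.02]
contact_force: [-0.8, -0.2, -1.9]
finger_gap: 0.709
```

```bash
python3 - <<'E'
from w import *
held(33)
E
python3 r.py 436,-2.6,110,-1.4
```

```text
top tool x 8.5 foot edge z at y -18,0,18: [-60.7 -60.8 -61.1] -> mid z 0.2
20.2 [627.6 305.4 112.8] yaw -3.31 gap 0.709 F [-0.1  0.2 -2.1] j1,6 [0.45 0.51]
(436.0, -2.6, 110.0, -1.4) -> [   2.8 -318.5 -173.5] -0.033 rows>= 7.3
```

>>> apply_moves(
  deltas=[0,-42,-23,-0.01,1,-84,-46,-0.02,1,-126,-69,-0.033,2,-168,-92,-0.033,2,-210,-114,-0.033,2,-252,-137,-0.033,2,-294,-160,-0.033,2,-318,-173,-0.033],
)

```text
t: 21.0
ee_pos: [0.4338, -0.0041, 0.1094]
eef_rot: [0.706, 0.009, 0.708, -0.009]
contact_force: [1.0, -0.5, -1.2]
finger_gap: 0.708
```

>>> apply_moves(
  deltas=[20,0,0,0,50,0,0,0,55,0,0,0,55,0,0,0],
)

```text
t: 21.4
ee_pos: [0.4353, -0.002, 0.0544]
eef_rot: [0.706, 0.009, 0.708, -0.009]
contact_force: [0.1, 1.3, -1.4]
finger_gap: 0.711
```

```bash
python3 r.py 435.8,-2.6,35,-1.4
```

```text
21.4 [435.3  -2.   54.4] yaw -1.41 gap 0.711 F [ 0.1  1.3 -1.4] j1,6 [-0.    0.02]
(435.8, -2.6, 35.0, -1.4) -> [19.4 -0.6  0.6] -0.0 rows>= 0.4
```

>>> apply_moves(
  deltas=[6,-0.5,0,0,11,-0.5,0,0,15,-0.5,0,0,17,-0.5,0,0,17,-0.5,0,0],
)

```text
t: 21.9
ee_pos: [0.4365, -0.0025, 0.0385]
eef_rot: [0.707, 0.009, 0.707, -0.009]
contact_force: [-0.1, 0.2, -1.6]
finger_gap: 0.709
```

```bash
python3 r.py 435.8,-2.6,35,-1.4
```

```text
21.9 [436.5  -2.5  38.5] yaw -1.41 gap 0.709 F [-0.1  0.2 -1.6] j1,6 [-0.01  0.02]
(435.8, -2.6, 35.0, -1.4) -> [ 3.5 -0.1 -0.7] -0.0 rows>= 0.1
```

>>> apply_moves(
  deltas=[1,0,-0.5,0,2,0,-0.5,0,3,0,-0.5,0,3.5,0,-0.5,0],
)

```text
t: 22.3
ee_pos: [0.4361, -0.0025, 0.0356]
eef_rot: [0.707, 0.009, 0.707, -0.009]
contact_force: [-3.1, -0.9, 8.1]
finger_gap: 0.709
```

>>> apply_moves(
  deltas=[0,0,0,0,0,0,0,0,0,0,0,0,-20,0,0,0,-60,0,0,0,-110,0,0,0,-160,0,0,0,-200,0,0,0],
  jaw=1.0,
)

```text
t: 23.1
ee_pos: [0.4361, -0.0026, 0.2381]
eef_rot: [0.708, 0.009, 0.706, -0.009]
contact_force: [0.4, -0.1, -0.4]
finger_gap: 1.0
```

```bash
python3 r.py 170,500,240,-1.4
```

```text
23.1 [436.1  -2.6 238.1] yaw -1.42 gap 1.0 F [ 0.4 -0.1 -0.4] j1,6 [-0.01  0.02]
(170.0, 500.0, 240.0, -1.4) -> [  -2.4  495.8 -278.5] -0.0 rows>= 11.4
```

>>> apply_moves(
  deltas=[0,43,-24,0,0,87,-49,0,0,130,-73,0,0,174,-98,0,0,217,-122,0,0,261,-146,0,0,304,-171,0,0,348,-195,0],
)

```text
t: 23.9
ee_pos: [0.2483, 0.3517, 0.2355]
eef_rot: [0.707, 0.009, 0.707, -0.008]
contact_force: [1.1, -0.4, -0.2]
finger_gap: 1.001
```

>>> apply_moves(
  deltas=[0,37,-21,0,0,74,-42,0,0,111,-62,0,0,148,-83,0,0,148,-83,0,0,148,-83,0,0,148,-83,0],
)

```text
t: 24.6
ee_pos: [0.1708, 0.4996, 0.2353]
eef_rot: [0.707, 0.009, 0.707, -0.009]
contact_force: [0.2, -0.5, -0.3]
finger_gap: 0.999
```

```bash
python3 - <<'E'
import pickle
from h import *
from cell import robot
S=pickle.load(open("snap0.pkl","rb"))["top"]
s=robot.snapshot("top"); C=cloud(s); P=C.reshape(-1,3)
cv2.imwrite("pics/top2.png",cv2.resize(cv2.cvtColor(s["img"][95:295,105:505],cv2.COLOR_RGB2BGR),None,fx=2,fy=2,interpolation=cv2.INTER_CUBIC))
T={"hb":(623.5,-318.3,-4.7,.0225,58,38),"hy":(436,-2.6,-1.4,.0225,58,38),"radio":(424.7,-163.2,4.8,.030,70,32),"scan":(625,158.9,1.3,.0225,58,38)}
for k,(x,y,a,lo,hl,hw) in T.items():
    r=np.radians(a); R=np.array([[np.cos(r),-np.sin(r)],[np.sin(r),np.cos(r)]])
    L=(P[:,:2]*1000-(x,y))@R; lo=.0225
    m=(P[:,2]>lo)&(P[:,2]<.06)&(abs(L[:,0])<(100 if k=="radio" else 75))&(abs(L[:,1])<45)
    c,sz,ang=rect(L[m]/1000); z=P[m,2]
    A=np.c_[L[m]/1000,np.ones(m.sum())]; mm=abs(z-np.median(z))<.003; sl=np.linalg.lstsq(A[mm],z[mm],rcond=None)[0][:2]
    print(k,"mid rel tray",c,sz,"yaw rel",ang,"top z",np.median(z).round(4),"slope",sl.round(3),m.sum())
for nm,q in (("before",S),("after",s)):
    h=cv2.cvtColor(q["img"],cv2.COLOR_RGB2HSV)[190:280,115:185]; m=(h[...,0]>85)&(h[...,0]<105)&(h[...,1]>10)&(h[...,2]>150)
    print("green screen",nm,np.argwhere(m).mean(0).round(2),m.sum())
E
```

```text
hb mid rel tray [-0.2 -0.1] [122.3  64.5] yaw rel -0.3 top z 0.0263 slope [-0.     0.001] 1705
hy mid rel tray [0.5 5.7] [144.8  76.5] yaw rel 0.2 top z 0.0261 slope [ 0.    -0.002] 1848
radio mid rel tray [15.4 -3.1] [145.8  75. ] yaw rel -1.6 top z 0.0433 slope [-0.001 -0.008] 1554
scan mid rel tray [ 1.4 -3.2] [115.   64.1] yaw rel 10.5 top z 0.033 slope [ 0.026 -0.003] 1182
green screen before [43.37 30.65] 1070
green screen after [43.26 30.73] 1064
```

View pics/top2.png

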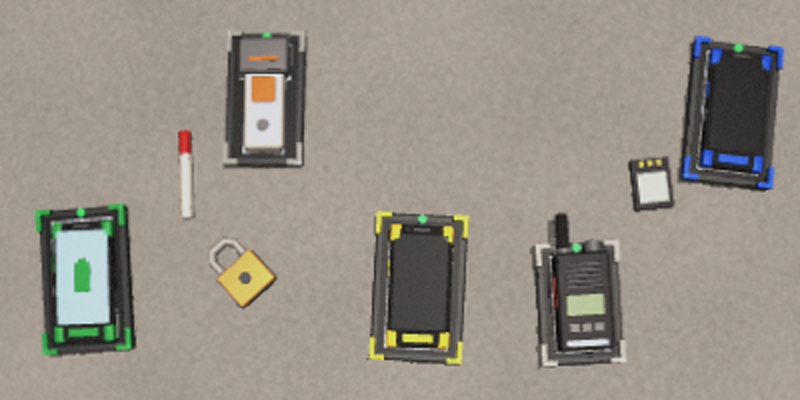

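All four are in their trays with heads at the lamps: scanner (265,97), yellow (420,285), radio (587,300), blue (737,107). Green handset at (84,278) has not moved. The guide tops contaminated three of the measurements, so I'll redo those with tighter thresholds.

```bash
python3 - <<'E'
from h import *
from cell import robot
P=cloud(robot.snapshot("top")).reshape(-1,3)
for k,x,y,a,lo,hi,hl in (("hy",436,-2.6,-1.4,.023,.04,66),("radio",424.7,-163.2,4.8,.038,.06,52),("scan",625,158.9,1.3,.028,.06,70)):
    r=np.radians(a); R=np.array([[np.cos(r),-np.sin(r)],[np.sin(r),np.cos(r)]]); L=(P[:,:2]*1000-(x,y))@R
    m=(P[:,2]>lo)&(P[:,2]<hi)&(abs(L[:,0])<hl)&(abs(L[:,1])<36)
    print(k,*rect(L[m]/1000),"percentile mid",((np.percentile(L[m],1,0)+np.percentile(L[m],99,0))/2).round(1))
st=robot.read_state(); print(st["t"],np.abs(st["dq"]).max())
E
```

```text
hy [ 0.  -0.8] [121.8  62.7] 0.7 percentile mid [ 0.1 -1.3]
radio [ 1.5 -0.7] [98.2 54.4] 0.0 percentile mid [ 0.4 -1. ]
scan [ 1.9 -2.6] [112.5  48.5] 0.4 percentile mid [ 1.3 -1.7]
24.7 0.002234607635141599
```

All four are within 3 mm and 1° of square. Handing in.

```bash
python3 -c "
from cell import robot
print(robot.job_done())"
```

```text
the job is handed in; nothing more can be done
None
```

I put all four devices back on charge and handed the job in at about 25 s. `job_done` gives no verdict, so the result rests on my own checks.

- **Placing:** I gripped the blue handset, radio, small scanner (112 mm long) and yellow handset across the width. Each was lowered until the wrist force showed contact with its tray, then released.
- **Final top-camera check:** each device sits with its middle within about 3 mm of its tray's middle and within 1° of square, with its head at the lamp end. Heights match a flat seat: handset tops at about 26 mm and the radio top at about 43 mm. The scanner's overall median was 33 mm; I did not check its handle and head heights separately.
- **Green handset:** its position in the image changed by only about 0.1 px.
- **Disagreements:** the first final check on the yellow handset, radio and scanner was thrown off by guide-top pixels. For example, it read the scanner as 10.5° off; a tighter height mask gave 0.4°. A wrist view also made the blue handset look a few mm towards the lamp, but the top camera put it within 0.2 mm of centre.

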